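Tighten the recessed nut in the pump housing

ROBOT

A 6-joint arm with a two-finger parallel gripper is mounted at the origin on the work surface. World frame = base frame: x ahead of the robot, y to its left, z up, the work surface at z = 0. Lengths are in mm, angles in degrees, forces in N, time in s.
With the tool pointing down it reaches from about 300 to 850 mm from the base axis. Payload 4.2 kg.
Tool frame: the origin (TCP) lies midway between the tips of the shut fingers; the grasp point (between the pads) lies 19 mm behind it; z points along the fingers, y is the line along which they close (so a half turn about z gives the same grasp; the last joint's range is limited). The gripper opens to 91 mm and grips with 3 to 60 N. Pads are 32 mm wide; open, the fingers measure 118 mm over their backs; the gripper's body (76 mm by 178 mm) begins 60 mm behind the grasp point.
Start: joints at [66.52, 18.312, 89.639, -0, 72.044, -1.146], TCP at [218.506, 531.882, 213.976] pointing down, gripper open.
Joint ranges: [-177.97, 177.97], [-48.28, 115.42], [12.27, 149.76], [-77.06, 257.06], [2.81, 150.46], [-146.56, 146.56]. Speed limits (degrees/s): [147.25, 147.25, 180, 180, 180, 180].

INTERFACE

Orientations are given as [roll, pitch, yaw] about the fixed x, y, z axes, in that order (R = Rz(yaw) Ry(pitch) Rx(roll)).
In Python, from workcell import env gives the robot as it stands.
- The arm moves only by the shell command python3 -m jog 'ROWS' [FORCE]. ROWS is a JSON object of lists of equal length, an entry for each row: "jaw": the finger opening in mm, from 0 to 91.2; "slide": the shift along the tool's x, y, z in units of 30 mm (1.0 is 30 mm), a list of three; "spin": the turn about the tool's z in units of 8 degrees (1.0 is 8 degrees). In form: {"jaw": [jaw, ...], "slide": [[dx, dy, dz], ...], "spin": [spin, ...]}. A call has 1 to 10 rows; each row shifts and turns the commanded pose from where the row before left it, along the tool's axes as they then stand; what a row does not reach is not made up. A row lasts 1/10 s, in which the tool goes at most 50 mm and 8.59 degrees, less where a joint would pass 70% of its speed; a pose out of reach is approached as far as the arm can. A call is refused whole if a number of a shift passes 1 or a number of a turn 1, either way. A call with a gripper value outside its range is refused whole. The fingers move at their own pace and stop on an object; FORCE is the grip in N (left out, the last holds). Time passes only in rows, so rows that do not move let the fingers close. It gives the time, the measured TCP pose, the force, the opening and the grip force at its end, in the units of the state.
- env.state(): the state, without advancing time (a new reading comes with each control period).
- env.grab_frame(name): name is "scene" or "top" or "wrist"; returns the picture (400x640x3 uint8, red, green, blue); there is no depth.
- env.camera_model(name): a dict with "fx", "fy", "cx", "cy" (pixels), "camera_from_world" (4x4, takes a point from world to camera coordinates). Camera axes: x right, y up, looking along -z (the intrinsics and any distortion apply to the point x, -y, -z); pixel columns grow to the right and rows downward; lengths in mm; the calibration is good to about 2 mm. A picture is of the moment at which its call begins: read the wrist's pose just before it. camera_model takes no time and is no camera call; for the wrist camera it gives the pose at the moment of the call.
- env.job_done(): hands the job in; it is judged then, once.
The state is a dict: "time_s": time; "qpos": joint angles; "qvel": joint speeds; "effort": joint torques, N m; "ee_pos": TCP position; "ee_rot": TCP orientation; "force": force on the tool from outside, world axes, zero at the start; "torque": the same for the moment, N m; "gripper_width": finger opening in mm; "gripper_force": force on a finger pad.
Only numpy, scipy, OpenCV 4.12 (cv2) and the standard library are available. Lean on these libraries where they do the work, as an engineer would, in place of code of your own. Each camera call takes 0.05 s, during which the arm holds its last target. There are 200 camera calls.

TASK

The square nut at the bottom of the deep bore in the blue pump housing is loose: take the T-handle wrench with the larger socket out of the stand, feel its socket down gently until it has dropped fully over the nut, and turn it clockwise just until the nut comes up firm, without forcing it. Then lift the wrench out and stand it upright in the free hole of the stand, let go, and leave the smaller T-handle, the spanner and the bearing ring where they are.

Things in the scene. Friction and masses are not known exactly. Their poses are not given: they have to be found in the camera images.
- big_tee: The larger of two steel T-handle socket wrenches, 170 mm tall, about 0.5 kg, standing upright in either hole of the stand. Origin: centre of the socket's open lower end; z runs up the shaft, x along the T-bar (12 mm round, its ends 66 mm from the axis, 153 mm up). Round shaft 16 mm thick.
- socket_mouth (a point): Centre of the larger wrench's open lower end (its body's origin). The socket is 48 mm across outside and 50 mm tall; inside it is a square, 28 mm across flats, 38 mm deep, its flats facing the wrench's x and y.
- tee_grip (a point): Middle of the larger wrench's dark grip block, on the axis, 153 mm above the socket's open end. The block is 40 mm (wrench x) by 16 mm (wrench y) by 34 mm (z): grip it across y from above, firmly (80 N or more) so that it does not twist in the hand.
- small_tee: The smaller T-handle wrench, 150 mm tall, socket outside 32 mm across, 18 mm square inside; stands in the other hole of the stand. Origin: centre of its lower end. Too small for the nut; to be left standing in its hole.
- housing: Blue cast pump housing bolted down. Base 150 x 130 x 20 mm, origin at the centre of its underside; upright barrel about 82 mm across and 115 mm tall on the origin's axis, flanged outlet to its +x side. The vertical bore is 52 mm across and 95 mm deep, with a 45-degree flared lip 10 mm high opening to 72 mm.
- bore_mouth (a point): Centre of the bore's upper rim, 115 mm above the bench.
- bore_floor (a point): Centre of the bore's floor, 20 mm above the bench. The nut sits here: 14 mm of full square, then a chamfer to 20 mm across flats at 17 mm. A socket not lined up rests 14 to 17 mm above this point, lower the nearer to lining up; close to it, it may hang on the chamfer and drag the nut round (turn back, shake it sideways). Fully seated, its open end is at this point.
- nut (a joint): Angle (rad) of the steel square nut, 26 mm across flats. Grows clockwise from above; starts at 0.3 to 0.7, firm stop at 1.2; turns at about 0.3 N m; over 0.6 N m would be forcing it. The direction of its flats is NOT known from this value nor from the housing: the socket drops on only within about 5 degrees of lining up (every 90), found by turning under light pressure (5 N).
- stand: Black plastic block, 90 x 210 x 30 mm, fixed to the bench; origin at the centre of its underside; two round holes 58 mm across and 22 mm deep along its y axis.
- hole_a (a point): Centre of the floor of the stand's hole at -y of the stand, 55 mm from its middle, 8 mm above the bench.
- hole_b (a point): Centre of the floor of the stand's hole at +y of the stand, 55 mm from its middle, 8 mm above the bench.
- bearing: Loose steel bearing ring, 52 mm across, 15 mm high, lying on the bench; origin at the centre of its underside. Bystander.
- spanner: Loose open-ended spanner 160 mm long lying along its x axis on the bench. Bystander.
Mind the look-alikes: they are no part of the job. Leave any red look-alike of the big_tee alone. Leave any pink look-alike of the stand alone.

How it is judged (in metres and radians):
On the way, in this order (a step that is already met when the one before it is completed fails the run):
1. the larger socket is fully down over the nut, at the floor of the bore (z of socket_mouth in the frame of bore_floor below 0.006 m and horizontal distance between socket_mouth and bore_floor below 0.006 m), for 0.1 s.
2. the nut is turned up firm (within 0.06 rad of its stop) with the socket still on it (value of joint nut above 1.14 rad and z of socket_mouth in the frame of bore_floor below 0.01 m and horizontal distance between socket_mouth and bore_floor below 0.006 m), for 0.1 s.
At the end, for the whole second after the job is handed in: The nut is tight (1.14 rad or more, stop at 1.2); the larger wrench stands released and at rest in the free hole of the stand, its lower end on the hole's floor (within 5 mm in height, 12 mm from the hole's centre) and upright within 0.08 rad (value of joint nut above 1.14 rad and ((horizontal distance between socket_mouth and hole_a below 0.012 m and z of socket_mouth in the frame of hole_a below 0.005 m) or (horizontal distance between socket_mouth and hole_b below 0.012 m and z of socket_mouth in the frame of hole_b below 0.005 m)) and angle between big_tee's own z axis and vertical below 0.08 rad and linear speed of big_tee below 0.02 m/s); the robot touches nothing.
It fails at once if the wrench is forced: more than 60 N in all between it and the nut, or 40 N between it and the housing (contact force between big_tee and nut above 60 N or contact force between big_tee and housing above 40 N).
It fails at once if the smaller wrench is moved more than 15 mm or tipped (distance of small_tee from where it was at the start of the episode above 0.015 m or angle between small_tee's own z axis and vertical above 0.2 rad).
It fails at once if the spanner or the bearing is moved more than 15 mm (distance of any of bearing, spanner from where it was at the start of the episode above 0.015 m).
It also fails if it takes over 72 s, if anything falls off the work surface, if the arm or the gripper's body presses on something with over 40 N, if the wrist force passes 120 N, or if a joint passes its speed limit or range.

## Working session

There is one attempt and no reset: what is moved stays moved. The work goes in short steps, Python scripts to look and compute and a shell command to move; the robot and the scene stay as the last step left them, time stands still between calls to the robot, and variables do not carry over. Pictures are saved under pics/ and viewed, at most 10 in all, crops included, and the job is handed in when it is done.

```bash
mkdir -p pics; ls
python3 - <<'E'
from workcell import env
import cv2,numpy as np
for n in("scene","top"):
    f=env.grab_frame(n); cv2.imwrite(f"pics/{n}0.png",f[:,:,::-1])
    m=env.camera_model(n); print(n,{k:(np.round(v,3).tolist()) for k,v in m.items() if not isinstance(v,str)})
print(env.state())
E
```

```text
pics
scene {'fx': 395.325, 'fy': 395.325, 'cx': 312.099, 'cy': 201.051, 'camera_from_world': [[-0.702, 0.712, -0.008, 344.382], [-0.468, -0.453, 0.759, 125.496], [0.536, 0.537, 0.651, -1158.01], [0.0, 0.0, 0.0, 1.0]]}
top {'fx': 460.184, 'fy': 460.184, 'cx': 318.122, 'cy': 200.639, 'camera_from_world': [[-0.011, -1.0, 0.012, -23.428], [0.995, -0.009, 0.1, -508.667], [-0.1, 0.013, 0.995, -1009.056], [0.0, 0.0, 0.0, 1.0]]}
{'time_s': 0.1, 'qpos': array([ 6.65196038e+01,  1.83491664e+01,  8.97006318e+01,  1.97894610e-04,
        7.20430233e+01, -1.14560576e+00]), 'qvel': array([-0.12280298, -0.09710896, -0.17880488,  0.08924738,  0.08040769,
       -0.06015375]), 'effort': array([ 6.01550964e-04, -4.13330948e+01, -2.32510561e+01,  7.30123487e-02,
        4.22025297e-02, -6.35229708e-05]), 'ee_pos': array([218.32416183, 531.44704833, 213.18419756]), 'ee_rot': array([-1.79907201e+02, -2.04392064e-03,  1.57665147e+02]), 'force': array([ 0.80283167,  0.15267253, -0.45220572]), 'torque': array([-0.04687161,  0.04083803,  0.01160001]), 'gripper_force': 0.0, 'gripper_width': 90.72661434220026}
```

View pics/top0.png

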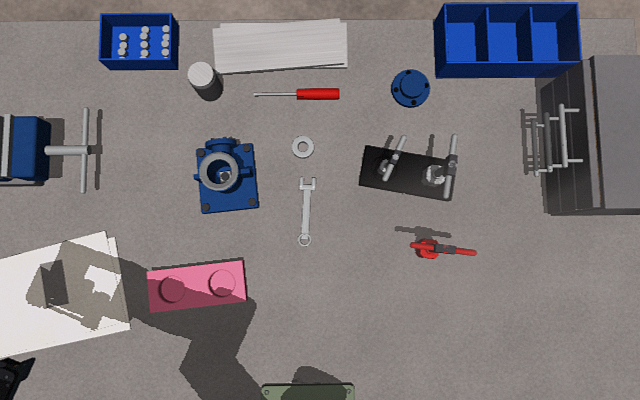

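View pics/scene0.png

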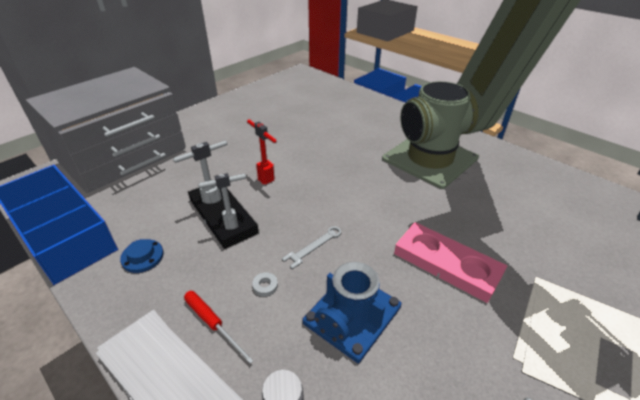

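Candidates for big_tee: the tee at top (452,165), scene (203,152); the tee at top (397,155), scene (222,180), which is smaller; and a red look-alike at top (430,248). The first looks largest, so I'm confirming it in an enlarged crop. The stand is the black block at top (407,172). The pink one is a look-alike.

Run:
```python
import cv2,numpy as np
t=cv2.imread("pics/top0.png");s=cv2.imread("pics/scene0.png")
def c(im,x,y,w,h):return cv2.resize(im[y:y+h,x:x+w],(400,300),interpolation=cv2.INTER_CUBIC)
cv2.imwrite("pics/crop1.png",np.vstack([np.hstack([c(t,355,125,120,90),c(t,170,130,120,90)]),np.hstack([c(s,160,130,120,120*3//4),c(s,290,250,120,90)])]))
```

```text
(no output)
```

View pics/crop1.png

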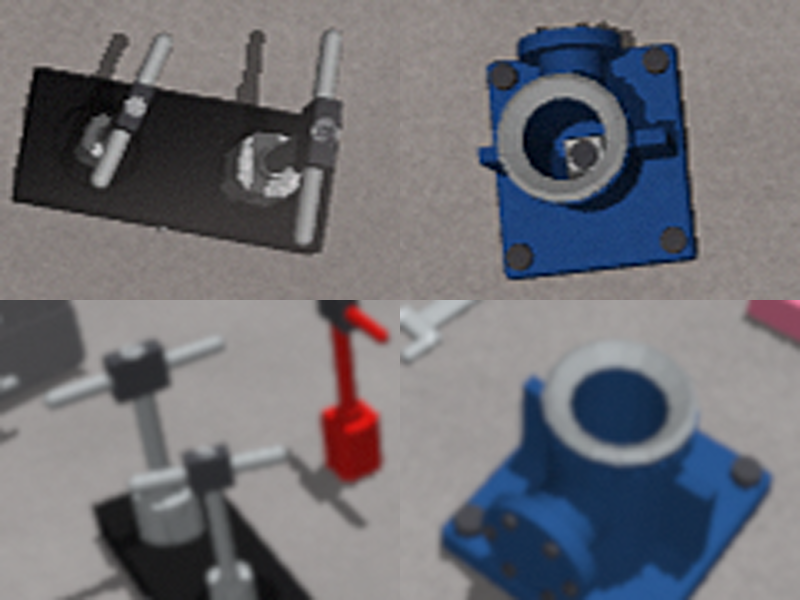

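The crop confirms it. The right-hand tee (top block at (451,165), scene block at (201,151)) is steel, taller and has the wide socket, so it is big_tee. The housing rim is at top (219,171), and the nut is visible inside the bore.

```bash
cat > h.py <<'E'
from workcell import env
import cv2,numpy as np
def ray(n,u,v,m=None):
    m=m or env.camera_model(n);T=np.array(m["camera_from_world"]);R=T[:3,:3]
    d=R.T@np.array([(u-m["cx"])/m["fx"],-(v-m["cy"])/m["fy"],-1]);return -R.T@T[:3,3],d
def onz(n,u,v,z,m=None):
    o,d=ray(n,u,v,m);return o+d*(z-o[2])/d[2]
def tri(a,b):
    A=np.zeros((3,3));c=np.zeros(3)
    for o,d in(a,b):
        d=d/np.linalg.norm(d);P=np.eye(3)-np.outer(d,d);A+=P;c+=P@o
    return np.linalg.solve(A,c)
E
python3 - <<'E'
from h import *
np.set_printoptions(precision=1,suppress=True)
t=cv2.imread("pics/top0.png");s=cv2.imread("pics/scene0.png")
def rim(im,x,y,w,h):
    c=im[y:y+h,x:x+w].astype(int);b=c[:,:,0]-c[:,:,2]
    m=((abs(b)<40)&(c.sum(2)>330)).astype(np.uint8)
    cs,_=cv2.findContours(m,cv2.RETR_EXTERNAL,cv2.CHAIN_APPROX_NONE)
    k=max(cs,key=cv2.contourArea);e=cv2.fitEllipse(cv2.convexHull(k));return e[0][0]+x,e[0][1]+y,e[1:]
a=rim(t,199,151,40,42);b=rim(s,334,263,50,38)
print(a,b)
print("rim top",onz("top",*a[:2],115),"scene",onz("scene",*b[:2],115),"tri",tri(ray("top",*a[:2]),ray("scene",*b[:2])))
e1=onz("top",454.6,134.9,161);e2=onz("top",445.9,197.9,161)
print("bar",e1,e2,(e1+e2)/2,np.linalg.norm(e1-e2),np.degrees(np.arctan2(*(e1-e2)[1::-1])))
print("blk top",onz("top",451,165.5,170),"tri",tri(ray("top",451,165.5),ray("scene",201.1,151)))
c=[onz("top",355+x/3.333,125+y/3.333,30) for x,y in((37,68),(345,112),(318,253),(13,202))]
print("stand",*c,sum(c)/4)
E
```

```text
(218.07283401489258, 171.16119384765625, ((37.08549118041992, 38.50510787963867), 73.89534759521484)) (359.17993545532227, 275.3212556838989, ((46.60349655151367, 57.71308135986328), 93.7027359008789))
rim top [562.4 178.2 115. ] scene [555.7 180.8 115. ] tri [560.  180.  118.4]
bar [ 623.6 -299.7  161. ] [ 497.8 -277.4  161. ] [ 560.7 -288.6  161. ] 127.78788503275595 -10.029261442181783
blk top [ 560.5 -287.3  170. ] tri [ 560.9 -289.2  160. ]
stand [ 632.9 -138.8   30. ] [ 600.8 -348.1   30. ] [ 504.5 -325.8   30. ] [ 541.1 -120.6   30. ] [ 569.8 -233.3   30. ]
```

```bash
python3 -m jog '{"jaw":[91,91,91,91,91,91,91,91,91],"slide":[[0,0,-1],[0,0,-1],[-0.88,-0.64,-0.2],[-0.88,-0.64,-0.2],[-0.88,-0.64,-0.2],[-0.88,-0.64,-0.2],[-0.88,-0.64,-0.2],[-0.88,-0.64,0],[-0.88,-0.64,0]],"spin":[-0.77,-0.77,0,0,0,0,0,0,0]}'
python3 -m jog '{"jaw":[91,91,91,91,91,91,91,91,91,91],"slide":[[-0.88,-0.64,0],[-0.88,-0.64,0],[-0.88,-0.64,0],[-0.88,-0.64,0],[-0.88,-0.64,0],[-0.88,-0.64,0],[-0.88,-0.64,0],[-0.88,-0.64,0],[0,0,0],[0,0,0]],"spin":[0,0,0,0,0,0,0,0,0,0]}'
python3 - <<'E'
from h import *
m=env.camera_model("wrist");f=env.grab_frame("wrist");cv2.imwrite("pics/w1.png",f[:,:,::-1])
import pickle;pickle.dump(m,open("w1.pkl","wb"))
T=np.array(m["camera_from_world"]);print(m["fx"],m["cx"],m["cy"],-T[:3,:3].T@T[:3,3],T[:3,:3].round(2).tolist())
p=T@[560,179,115,1];print(m["cx"]-m["fx"]*p[0]/p[2],m["cy"]+m["fy"]*p[1]/p[2])
E
```

```text
time_s: 1.0
ee_pos: [377.8, 366.3, 303.8]
ee_rot: [-180.0, -0.0, 170.0]
force: [0.2, -0.0, -0.0]
gripper_width: 91.2
gripper_force: 0.0
time_s: 2.0
ee_pos: [558.3, 179.1, 303.2]
ee_rot: [-180.0, -0.1, 169.9]
force: [-0.4, 0.2, -0.5]
gripper_width: 91.0
gripper_force: 0.0
296.59320247165994 322.14182129194495 198.71574521477075 [478.67952713 192.82920909 474.08563299] [[0.18, 0.98, -0.0], [-0.94, 0.17, -0.29], [-0.28, 0.05, 0.96]]
322.8594879261344 179.58786430433494
```

View pics/w1.png

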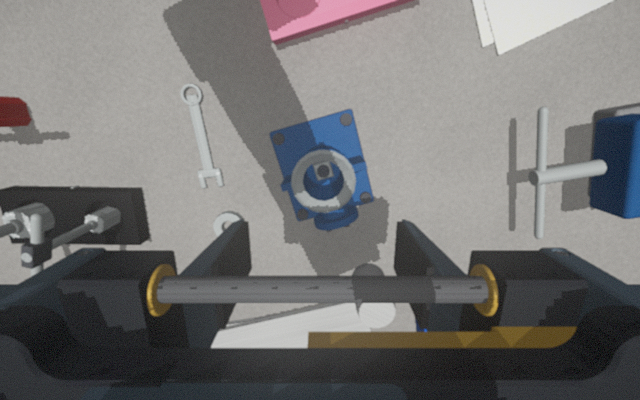

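The wrist view shows the bore rim at (323,180), where a bore at (560,179) should appear, and the nut at about (323,170). I'll go lower for the nut's flats and a better rim fix.

```bash
python3 -m jog '{"jaw":[91,91,91,91,91,91],"slide":[[-0.33,0.06,0.8],[-0.33,0.06,0.8],[0,0,0.8],[0,0,0.8],[0,0,0],[0,0,0]],"spin":[0,0,0,0,0,0]}'
python3 - <<'E'
from h import *
import pickle
m=env.camera_model("wrist");f=env.grab_frame("wrist");cv2.imwrite("pics/w2.png",f[:,:,::-1]);pickle.dump(m,open("w2.pkl","wb"))
T=np.array(m["camera_from_world"])
def px(P):
    p=T@[*P,1];return m["cx"]-m["fx"]*p[0]/p[2],m["cy"]+m["fy"]*p[1]/p[2]
u,v=px([560,179,37]);print(u,v,px([560,179,115]))
x,y=int(u)-50,int(v)-50;print(x,y)
c=f[y:y+100,x:x+100,::-1];c=np.clip(c.astype(float)*1.3,0,255).astype(np.uint8)
cv2.imwrite("pics/w2c.png",cv2.resize(c,(600,600),interpolation=cv2.INTER_CUBIC))
E
```

```text
time_s: 2.65
ee_pos: [578.1, 180.4, 208.5]
ee_rot: [180.0, -0.0, 170.1]
force: [0.7, -0.7, 0.1]
gripper_width: 91.5
gripper_force: 0.0
318.78861081612456 166.43541396282268 (np.float64(317.83548062466014), np.float64(182.08473146141904))
268 116
```

View pics/w2c.png

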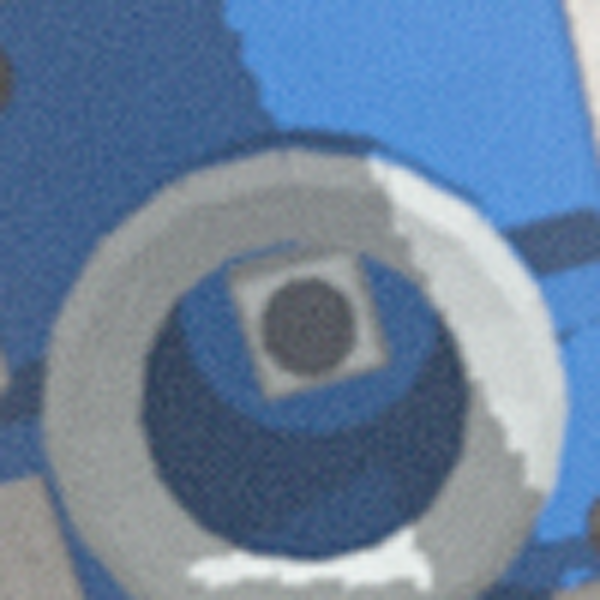

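The nut's full square shows with crop corners at about (230,267), (358,250), (390,362) and (268,398). The grey rim's outer ellipse spans x 45 to 567.

Run:
```python
from h import *
import pickle
np.set_printoptions(precision=1,suppress=True)
m=pickle.load(open("w2.pkl","rb"));f=cv2.imread("pics/w2.png")
P=np.array([onz("w",268+x/6,116+y/6,34,m)[:2] for x,y in((230,267),(358,250),(390,362),(268,398))])
print("nut ctr",P.mean(0));
for i in range(4):
    d=P[(i+1)%4]-P[i];print(np.linalg.norm(d),np.degrees(np.arctan2(d[1],d[0]))%90)
y,x=135,265;c=f[y:y+100,x:x+105].astype(int)
k=((abs(c[:,:,0]-c[:,:,2])<32)&(c.sum(2)>280)).astype(np.uint8)
cs,_=cv2.findContours(k,cv2.RETR_EXTERNAL,cv2.CHAIN_APPROX_NONE)
h=cv2.convexHull(max(cs,key=cv2.contourArea))[:,0]+[x,y]
W=np.array([onz("w",*p,115,m)[:2] for p in h]);c0,r=cv2.minEnclosingCircle(W.astype(np.float32));print("rim",c0,r,W.min(0),W.max(0))
A=np.c_[2*W,np.ones(len(W))];s=np.linalg.lstsq(A,(W**2).sum(1),rcond=None)[0];R=(s[2]+s[:2]@s[:2])**.5;print("lsq",s[:2],R,np.hypot(*(W-s[:2]).T)-R)
# lip bottom (52 mm) at z 105
for p in((142,400),(470,395),(310,562)):print(onz("w",268+p[0]/6,116+p[1]/6,105,m))
```

```text
nut ctr [564.2 179.6]
25.164530872026077 87.65315033030906
23.15671752722233 6.2525852384537455
25.31500989130109 6.88215069272438
27.201042728751897 5.342897425480118
rim (562.7691040039062, 178.5701141357422) 40.24266815185547 [522.6 138.8] [602.8 218.5]
lsq [562.7 178.7] 39.89721338765287 [-0.1  0.  -0.1 -0.3  0.1 -0.1  0.   0.2  0.  -0.1 -0.3 -0.1 -0.2 -0.1
  0.2 -0.  -0.2  0.1  0.4  0.2  0.1  0.2  0.2 -0.1 -0.2 -0.1 -0.1 -0.2
  0.1 -0.4 -0.  -0.  -0.2  0.4  0.3  0.1  0.1 -0.   0.2]
[558.6 153.8 105. ]
[566.8 205.1 105. ]
[589.9 175.3 105. ]
```

```bash
python3 -m jog '{"jaw":[91,91,91,91,91,91,91,91,91],"slide":[[0,0,-0.8],[0,0,-0.8],[-0.13,-0.97,-0.8],[-0.13,-0.97,0],[-0.13,-0.97,0],[-0.13,-0.97,0],[-0.13,-0.97,0],[-0.13,-0.97,0],[-0.13,-0.97,0]],"spin":[0,0,0,0,0,0,0,0,0]}' >/dev/null
python3 -m jog '{"jaw":[91,91,91,91,91,91,91,91,91,91],"slide":[[-0.13,-0.97,0],[-0.13,-0.97,0],[-0.13,-0.97,0],[-0.13,-0.97,0],[-0.13,-0.97,0],[-0.13,-0.97,0],[-0.13,-0.97,0],[-0.13,-0.97,0],[-0.13,-0.97,0],[0,0,0]],"spin":[0,0,0,0,0,0,0,0,0,0]}'
python3 - <<'E'
from h import *
import pickle
m=env.camera_model("wrist");f=env.grab_frame("wrist");cv2.imwrite("pics/w3.png",f[:,:,::-1]);pickle.dump(m,open("w3.pkl","wb"))
T=np.array(m["camera_from_world"])
p=T@[560.7,-288.6,161,1];u,v=m["cx"]-m["fx"]*p[0]/p[2],m["cy"]+m["fy"]*p[1]/p[2];print(u,v)
x,y=int(u)-100,int(v)-75;print(x,y)
cv2.imwrite("pics/w3c.png",cv2.resize(f[y:y+150,x:x+200,::-1],(800,600),interpolation=cv2.INTER_CUBIC))
E
```

```text
time_s: 4.6
ee_pos: [559.1, -293.2, 281.5]
ee_rot: [-179.9, 0.2, 169.8]
force: [0.6, 0.2, -0.2]
gripper_width: 91.5
gripper_force: 0.0
327.69805988685437 192.95496257923563
227 117
```

View pics/w3c.png

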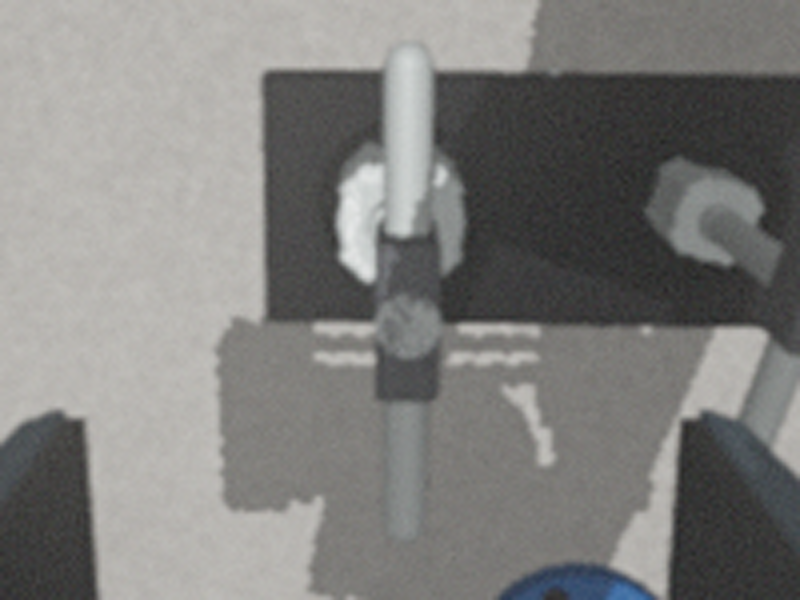

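Run:
```python
from h import *
import pickle
np.set_printoptions(precision=1,suppress=True)
m=pickle.load(open("w3.pkl","rb"))
q=lambda x,y,z:onz("w",227+x/4,117+y/4,z,m)
print("axis",q(409,327,178)); a=q(409,48,161);b=q(404,538,161);print("bar",a,b,(a+b)/2,np.linalg.norm(a-b),np.degrees(np.arctan2(*(b-a)[1::-1])))
c1,c2=q(266,72,30),q(267,323,30);print("stand",c1,c2,np.linalg.norm(c1-c2))
d=(c2-c1)/np.linalg.norm(c2-c1);n=np.array([-d[1],d[0],0]);print("hole",(c1+c2)/2+50*n)
```

```text
axis [ 561.9 -287.5  178. ]
bar [ 498.3 -276.2  161. ] [ 625.7 -299.6  161. ] [ 562.  -287.9  161. ] 129.53971626961962 -10.4017426355498
stand [ 506.3 -325.6   30. ] [ 596. -344.   30.] 91.51698141355278
hole [ 561.2 -285.8   30. ]
```

```bash
python3 -m jog '{"jaw":[91,91,91,91,91,91,91,91],"slide":[[-0.06,0.19,0],[0,0,0.9],[0,0,0.9],[0,0,0.9],[0,0,0.9],[0,0,0.8],[0,0,0.2],[0,0,0]],"spin":[0,0,0,0,0,0,0,0]}'
python3 -m jog '{"jaw":[30,10,10,10,10,10,10,10,10,10],"slide":[[0,0,0],[0,0,0],[0,0,0],[0,0,0],[0,0,0],[0,0,0],[0,0,0],[0,0,0],[0,0,0],[0,0,0]],"spin":[0,0,0,0,0,0,0,0,0,0]}' 60
```

```text
time_s: 5.45
ee_pos: [562.0, -283.2, 141.9]
ee_rot: [180.0, -0.0, 170.1]
force: [-0.2, -0.2, -0.2]
gripper_width: 91.2
gripper_force: 0.0
time_s: 6.45
ee_pos: [561.7, -284.7, 141.8]
ee_rot: [-180.0, -0.0, 170.0]
force: [-1.0, -2.7, 3.2]
gripper_width: 15.3
gripper_force: 60.0
```

```bash
python3 -m jog '{"jaw":[10,10,10,10,10,10,10,10,10,10],"slide":[[0,0,-0.3],[0,0,-0.6],[0,0,-0.8],[0,0,-0.8],[0,0,-0.8],[0,0,-0.8],[0,0,-0.8],[0,0,-0.8],[0,0,-0.6],[0,0,-0.3]],"spin":[0,0,0,0,0,0,0,0,0,0]}' 80
python3 -m jog '{"jaw":[10],"slide":[[0,0,0]],"spin":[0]}' 60
python3 - <<'E'
from workcell import env
s=env.state();print(s["force"],s["torque"],s["gripper_width"],s["gripper_force"],s["ee_pos"])
E
```

```text
time_s: 7.45
ee_pos: [561.8, -284.5, 341.3]
ee_rot: [-180.0, 0.1, 170.0]
force: [-0.5, 0.5, -5.9]
gripper_width: 15.7
gripper_force: 60.0
time_s: 7.55
ee_pos: [561.9, -284.6, 340.6]
ee_rot: [-180.0, 0.1, 170.0]
force: [-0.4, 0.5, -5.9]
gripper_width: 15.9
gripper_force: 60.0
[-0.36732789  0.48215423 -5.907327  ] [-0.00419374 -0.08503112  0.01071193] 15.938377886583424 59.9972340837121 [ 561.92500594 -284.59021391  340.63158441]
```

```bash
python3 -m jog '{"jaw":[10,10,10,10,10,10,10,10,10,10],"slide":[[0.07,0.4,0],[0.12,0.7,0],[0.156,0.9,0],[0.156,0.9,0],[0.156,0.9,0],[0.156,0.9,0],[0.156,0.9,0],[0.156,0.9,0],[0.156,0.9,0],[0.156,0.9,0]],"spin":[0,0,0,0,0,0,0,0,0,0]}' >/dev/null
python3 -m jog '{"jaw":[10,10,10,10,10,10,10,10,10,10],"slide":[[0.156,0.9,0],[0.156,0.9,0],[0.156,0.9,0],[0.156,0.9,0],[0.156,0.9,0],[0.156,0.9,0],[0.156,0.9,0],[0.07,0.4,0],[0.05,0.24,0],[0,0,0]],"spin":[0,0,0,0,0,0,0,0,0,0]}' >/dev/null
python3 -m jog '{"jaw":[10,10,10,10,10,10,10],"slide":[[0,0,0],[0,0,0],[0,0,0],[0,0,0],[0,0,0],[0,0,0],[0,0,0]],"spin":[-0.5,-0.5,-0.5,-0.5,0,0,0]}'
python3 - <<'E'
from h import *
s=env.state();print(s["force"],s["torque"],s["ee_pos"],s["ee_rot"])
m=env.camera_model("wrist");f=env.grab_frame("wrist");cv2.imwrite("pics/w4.png",f[:,:,::-1])
cv2.imwrite("pics/s4.png",env.grab_frame("scene")[:,:,::-1])
cv2.imwrite("pics/w4s4.png",np.hstack([cv2.resize(f[:,:,::-1],(400,250)),cv2.resize(cv2.imread("pics/s4.png")[50:300,200:600],(400,250))]))
E
```

```text
time_s: 10.25
ee_pos: [563.0, 178.9, 339.9]
ee_rot: [-180.0, -0.0, -174.1]
force: [0.9, -0.6, -5.7]
gripper_width: 15.6
gripper_force: 60.0
[ 0.88400825 -0.57665113 -5.72406147] [0.04152882 0.0474915  0.00371597] [562.96788706 178.93357033 339.94250825] [-1.79991146e+02 -5.07126248e-03 -1.74112527e+02]
```

View pics/w4s4.png

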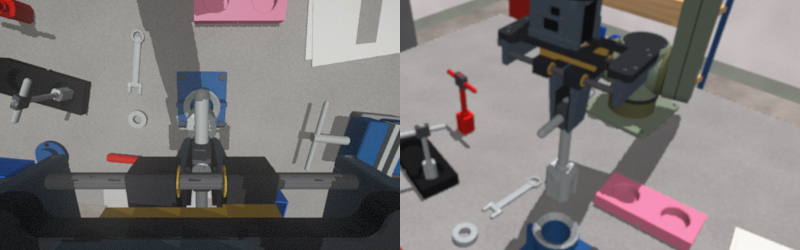

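```bash
python3 -m jog '{"jaw":[10,10,10,10,10,10,10],"slide":[[0,0,0.6],[0,0,0.7],[0,0,0.7],[0,0,0.6],[0,0,0.2],[0,0,0.1],[0,0,0]],"spin":[0,0,0,0,0,0,0]}'
python3 -m jog '{"jaw":[10,10,10,10,10,10],"slide":[[0,0,0.1],[0,0,0.1],[0,0,0.1],[0,0,0.1],[0,0,0.1],[0,0,0]],"spin":[0,0,0,0,0,0]}'
```

```text
time_s: 11.05
ee_pos: [563.3, 179.6, 253.5]
ee_rot: [180.0, 0.1, -174.0]
force: [0.3, 1.0, -5.6]
gripper_width: 15.7
gripper_force: 60.0
time_s: 11.65
ee_pos: [562.7, 179.4, 237.3]
ee_rot: [-180.0, -0.1, -174.0]
force: [0.1, -0.2, -6.0]
gripper_width: 15.8
gripper_force: 60.0
```

Inside the lip with no contact, so I'll carry on gently.

```bash
python3 -m jog '{"jaw":[10,10,10,10],"slide":[[0,0,0.1],[0,0,0.1],[0,0,0.1],[0,0,0]],"spin":[0,0,0,0]}'
```

```text
time_s: 12.05
ee_pos: [562.6, 179.4, 228.3]
ee_rot: [-180.0, -0.1, -174.0]
force: [0.2, 1.1, -5.1]
gripper_width: 15.9
gripper_force: 60.0
```

```bash
python3 -m jog '{"jaw":[10,10,10,10,10],"slide":[[0,0,0.1],[0,0,0.1],[0,0,0.1],[0,0,0.1],[0,0,0]],"spin":[0,0,0,0,0]}'
```

```text
time_s: 12.55
ee_pos: [562.6, 179.4, 216.3]
ee_rot: [-180.0, -0.1, -174.0]
force: [-0.5, 0.4, -6.0]
gripper_width: 15.6
gripper_force: 60.0
```

```bash
python3 -m jog '{"jaw":[10,10,10,10,10,10,10],"slide":[[0,0,0.12],[0,0,0.12],[0,0,0.12],[0,0,0.12],[0,0,0.12],[0,0,0.12],[0,0,0]],"spin":[0,0,0,0,0,0,0]}'
python3 -m jog '{"jaw":[10,10,10,10,10,10,10,10],"slide":[[0,0,0.1],[0,0,0.1],[0,0,0.1],[0,0,0.1],[0,0,0.08],[0,0,0.08],[0,0,0],[0,0,0]],"spin":[0,0,0,0,0,0,0,0]}'
```

```text
time_s: 13.25
ee_pos: [562.6, 179.4, 194.6]
ee_rot: [-180.0, -0.1, -174.0]
force: [0.1, 0.2, -6.1]
gripper_width: 15.6
gripper_force: 60.0
time_s: 14.05
ee_pos: [563.0, 179.5, 178.6]
ee_rot: [180.0, 0.0, -174.0]
force: [0.4, 0.9, -5.2]
gripper_width: 15.7
gripper_force: 60.0
```

Now to feel for the nut in small steps.

```bash
python3 -m jog '{"jaw":[10,10,10,10],"slide":[[0,0,0.08],[0,0,0.08],[0,0,0.08],[0,0,0]],"spin":[0,0,0,0]}'
```

```text
time_s: 14.45
ee_pos: [562.7, 179.4, 170.8]
ee_rot: [-180.0, -0.1, -174.0]
force: [0.2, 0.9, -5.2]
gripper_width: 15.6
gripper_force: 60.0
```

```bash
python3 -m jog '{"jaw":[10,10,10],"slide":[[0,0,0.05],[0,0,0.05],[0,0,0]],"spin":[0,0,0]}'
```

```text
time_s: 14.75
ee_pos: [562.8, 179.5, 168.1]
ee_rot: [-180.0, -0.0, -174.0]
force: [-1.5, -0.1, -5.8]
gripper_width: 15.7
gripper_force: 60.0
```

```bash
python3 -m jog '{"jaw":[10,10,10],"slide":[[0,0,0.05],[0,0,0.05],[0,0,0]],"spin":[0,0,0]}'
```

```text
time_s: 15.05
ee_pos: [562.9, 179.5, 165.1]
ee_rot: [180.0, -0.0, -174.0]
force: [0.3, 0.7, -5.6]
gripper_width: 15.5
gripper_force: 60.0
```

```bash
python3 -m jog '{"jaw":[10,10,10],"slide":[[0,0,0.05],[0,0,0.05],[0,0,0]],"spin":[0,0,0]}'
```

```text
time_s: 15.35
ee_pos: [562.9, 179.5, 162.1]
ee_rot: [180.0, -0.0, -174.0]
force: [0.0, -0.5, -5.8]
gripper_width: 15.9
gripper_force: 60.0
```

```bash
python3 -m jog '{"jaw":[10,10,10,10],"slide":[[0,0,0.06],[0,0,0.06],[0,0,0.06],[0,0,0]],"spin":[0,0,0,0]}'
```

```text
time_s: 15.75
ee_pos: [562.9, 179.5, 156.6]
ee_rot: [180.0, -0.0, -174.0]
force: [0.3, 0.2, -5.3]
gripper_width: 15.1
gripper_force: 60.0
```

```bash
python3 -m jog '{"jaw":[10,10,10],"slide":[[0,0,0.04],[0,0,0.03],[0,0,0]],"spin":[0,0,0]}'
```

```text
time_s: 16.05
ee_pos: [563.0, 179.5, 154.8]
ee_rot: [180.0, -0.0, -174.0]
force: [-0.7, -0.3, -5.4]
gripper_width: 15.8
gripper_force: 60.0
```

```bash
python3 -m jog '{"jaw":[10,10],"slide":[[0,0,0.03],[0,0,0]],"spin":[0,0]}'
```

```text
time_s: 16.25
ee_pos: [562.9, 179.5, 153.9]
ee_rot: [180.0, -0.0, -174.0]
force: [0.5, 0.1, -5.4]
gripper_width: 15.6
gripper_force: 60.0
```

```bash
python3 -m jog '{"jaw":[10,10],"slide":[[0,0,0.03],[0,0,0]],"spin":[0,0]}'
```

```text
time_s: 16.45
ee_pos: [563.0, 179.5, 153.8]
ee_rot: [180.0, 0.0, -174.0]
force: [-1.3, -1.0, -0.8]
gripper_width: 15.7
gripper_force: 60.0
```

Contact came at TCP z 153.8, where the fit predicted the bore floor, so the socket is seated. I'll back off a hair and turn clockwise while watching the torque.

```bash
cat > t.py <<'E'
from workcell import env
s=env.state();print("tau",s["torque"].round(3),"F",s["force"].round(1),"z",s["ee_pos"].round(1),"yaw",s["ee_rot"][2].round(2),"q6",s["qpos"][5].round(2))
E
python3 t.py
python3 -m jog '{"jaw":[10,10,10,10,10,10],"slide":[[0,0,-0.02],[0,0,0],[0,0,0],[0,0,0],[0,0,0],[0,0,0]],"spin":[0.3,0.3,0.3,0.3,0.3,0]}'>/dev/null; python3 t.py
python3 -m jog '{"jaw":[10,10,10,10],"slide":[[0,0,0],[0,0,0],[0,0,0],[0,0,0]],"spin":[0.4,0.4,0.4,0]}'>/dev/null; python3 t.py
```

```text
tau [-0.096  0.336 -0.003] F [-1.3 -1.  -0.8] z [563.  179.5 153.8] yaw -174.01 q6 -79.42
tau [-0.149 -0.225  0.074] F [ 1.2 -1.  -3.7] z [563.6 179.5 153.8] yaw 174.02 q6 -67.44
tau [-0.146 -0.348  0.086] F [ 1.  -0.8 -5.4] z [563.6 179.5 153.8] yaw 164.45 q6 -57.87
```

```bash
python3 -m jog '{"jaw":[10,10,10,10],"slide":[[0,0,0],[0,0,0],[0,0,0],[0,0,0]],"spin":[0.3,0.3,0.3,0]}'; python3 t.py
```

```text
time_s: 17.85
ee_pos: [563.6, 179.4, 153.8]
ee_rot: [180.0, 0.1, 157.3]
force: [2.1, 0.0, -3.4]
gripper_width: 15.4
gripper_force: 60.0
tau [-0.265 -0.382  0.108] F [ 2.1  0.  -3.4] z [563.6 179.4 153.8] yaw 157.29 q6 -50.71
```

```bash
python3 -m jog '{"jaw":[10,10,10],"slide":[[0,0,0],[0,0,0],[0,0,0]],"spin":[0.2,0.2,0]}'>/dev/null; python3 t.py
```

```text
tau [-0.346 -0.642  0.151] F [ 2.1 -1.7 -3.6] z [563.5 179.4 153.8] yaw 153.97 q6 -47.4
```

```bash
python3 -m jog '{"jaw":[10,10,10],"slide":[[0,0,0],[0,0,0],[0,0,0]],"spin":[0.2,0.2,0]}'>/dev/null; python3 t.py
```

```text
tau [-0.533 -0.905  0.127] F [ 3.1 -1.9 -4.2] z [563.4 179.4 153.8] yaw 150.74 q6 -44.17
```

```bash
python3 -m jog '{"jaw":[10,10,10],"slide":[[-0.02,0,0],[-0.02,0,0],[0,0,0]],"spin":[0,0,0]}'>/dev/null; python3 t.py
python3 -m jog '{"jaw":[10,10,10],"slide":[[0,0,0],[0,0,0],[0,0,0]],"spin":[0.2,0.2,0]}'>/dev/null; python3 t.py
```

```text
tau [-0.173 -0.359  0.105] F [ 0.7 -1.5 -2.1] z [563.8 179.2 153.8] yaw 150.77 q6 -44.3
tau [-0.086 -0.199  0.081] F [ 0.7  0.3 -0.5] z [563.8 179.1 153.8] yaw 147.53 q6 -41.04
```

Run:
```python
from h import *
f=env.grab_frame("wrist")[:,:,::-1];cv2.imwrite("pics/w5.png",f);g=cv2.imread("pics/w4.png")
cv2.imwrite("pics/w45.png",np.hstack([cv2.resize(a[130:330,240:400],(400,500)) for a in(g,f)]))
```

```text
(no output)
```

View pics/w45.png

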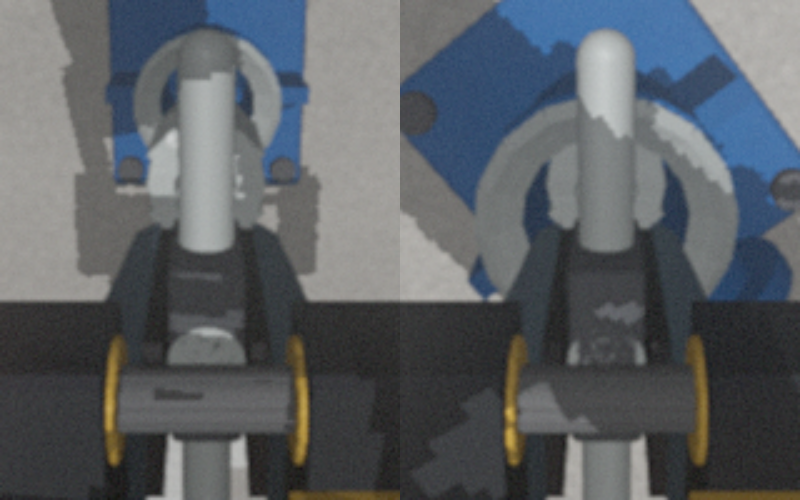

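The bar lies straight in the hand in both views, with its end at (607,35) in the right panel, so the wrench hasn't twisted and the nut is turning. Continuing.

```bash
python3 -m jog '{"jaw":[10,10,10],"slide":[[0,0,0],[0,0,0],[0,0,0]],"spin":[0.2,0.2,0]}'>/dev/null; python3 t.py
```

```text
tau [0.032 0.027 0.175] F [-0.   0.2  1. ] z [563.8 179.1 153.8] yaw 144.32 q6 -37.84
```

```bash
python3 -m jog '{"jaw":[10,10,10],"slide":[[0,0,0],[0,0,0],[0,0,0]],"spin":[0.2,0.2,0]}'>/dev/null; python3 t.py
```

```text
tau [0.107 0.133 0.111] F [0.1 0.1 1.3] z [563.9 179.1 153.8] yaw 141.12 q6 -34.64
```

```bash
python3 -m jog '{"jaw":[10,10,10],"slide":[[0,0,0],[0,0,0],[0,0,0]],"spin":[0.2,0.2,0]}'>/dev/null; python3 t.py
```

```text
tau [0.118 0.328 0.426] F [-0.3  0.8  2.4] z [563.9 179.  153.8] yaw 137.97 q6 -31.48
```

```bash
python3 -m jog '{"jaw":[10,10],"slide":[[0,0,0],[0,0,0]],"spin":[0.08,0]}'>/dev/null; python3 t.py
```

```text
tau [0.137 0.357 0.752] F [-2.   0.2  2.8] z [563.9 179.  153.8] yaw 137.38 q6 -30.88
```

```bash
python3 -m jog '{"jaw":[10,10],"slide":[[0,0,0],[0,0,0]],"spin":[0.08,0]}'>/dev/null; python3 t.py
```

```text
tau [0.169 0.396 1.083] F [-1.5  0.7  3.4] z [564.  178.9 153.8] yaw 136.74 q6 -30.25
```

Torque climbs linearly, about 0.5 N m per degree, which is the firm stop. I'll release the wind-up by backing off within the play, then lift slowly.

```bash
python3 -m jog '{"jaw":[10,10,10,10],"slide":[[0,0,0],[0,0,0],[0,0,0],[0,0,0]],"spin":[-0.2,-0.2,-0.1,0]}'>/dev/null; python3 t.py
python3 -m jog '{"jaw":[10,10,10,10,10],"slide":[[0,0,-0.03],[0,0,-0.05],[0,0,-0.1],[0,0,-0.1],[0,0,0]],"spin":[0,0,0,0,0]}'>/dev/null; python3 t.py
```

```text
tau [0.075 0.432 0.066] F [-1.3 -0.1  4.6] z [564.1 178.8 153.8] yaw 140.68 q6 -34.22
tau [ 0.022 -0.091 -0.035] F [ 0.1  1.1 -5.3] z [563.9 178.8 162.1] yaw 140.71 q6 -34.22
```

```bash
python3 -m jog '{"jaw":[10,10,10,10,10,10,10],"slide":[[0,0,-0.2],[0,0,-0.2],[0,0,-0.2],[0,0,-0.2],[0,0,-0.2],[0,0,-0.2],[0,0,0]],"spin":[0,0,0,0,0,0,0]}'>/dev/null; python3 t.py
python3 -m jog '{"jaw":[10,10,10,10,10,10,10,10,10,10],"slide":[[0,0,-0.3],[0,0,-0.4],[0,0,-0.5],[0,0,-0.6],[0,0,-0.7],[0,0,-0.7],[0,0,-0.7],[0,0,-0.6],[0,0,-0.3],[0,0,0]],"spin":[0,0,0,0,0,0,0,0,0,0]}'>/dev/null; python3 t.py
python3 -m jog '{"jaw":[10,10,10,10,10,10,10],"slide":[[0,0,0],[0,0,0],[0,0,0],[0,0,0],[0,0,0],[0,0,0],[0,0,0]],"spin":[-0.73,-0.73,-0.73,-0.73,-0.73,0,0]}'>/dev/null; python3 t.py
python3 - <<'E'
from h import *
f=env.grab_frame("wrist")[:,:,::-1];cv2.imwrite("pics/w6.png",f)
E
```

```text
tau [ 0.052 -0.015 -0.024] F [ 0.7 -0.3 -4.5] z [564.6 179.1 199.3] yaw 140.71 q6 -34.22
tau [-0.024 -0.022 -0.044] F [-0.1 -0.2 -5.7] z [564.5 179.1 343.9] yaw 140.71 q6 -34.22
tau [-0.008 -0.019  0.002] F [-0.1 -0.4 -5.2] z [563.7 178.8 341.2] yaw 169.79 q6 -63.3
```

```bash
python3 -m jog '{"jaw":[10,10,10,10,10,10,10,10,10,10],"slide":[[-0.07,-0.4,0],[-0.12,-0.7,0],[-0.153,-0.9,0],[-0.153,-0.9,0],[-0.153,-0.9,0],[-0.153,-0.9,0],[-0.153,-0.9,0],[-0.153,-0.9,0],[-0.153,-0.9,0],[-0.153,-0.9,0]],"spin":[0,0,0,0,0,0,0,0,0,0]}' >/dev/null
python3 -m jog '{"jaw":[10,10,10,10,10,10,10,10,10,10],"slide":[[-0.153,-0.9,0],[-0.153,-0.9,0],[-0.153,-0.9,0],[-0.153,-0.9,0],[-0.153,-0.9,0],[-0.153,-0.9,0],[-0.153,-0.9,0],[-0.07,-0.4,0],[-0.05,-0.28,0],[0,0,0]],"spin":[0,0,0,0,0,0,0,0,0,0]}' >/dev/null
python3 t.py
python3 -m jog '{"jaw":[10,10,10,10,10,10,10,10,10,10],"slide":[[0,0,0.5],[0,0,0.8],[0,0,0.8],[0,0,0.8],[0,0,0.8],[0,0,0.6],[0,0,0.4],[0,0,0.2],[0,0,0],[0,0,0]],"spin":[0,0,0,0,0,0,0,0,0,0]}' >/dev/null; python3 t.py
```

```text
tau [ 0.075 -0.051  0.026] F [ 0.2 -0.1 -5.3] z [ 560.3 -286.8  341.8] yaw 169.83 q6 -107.98
tau [-0.001 -0.05   0.004] F [ 0.2  0.  -5.2] z [ 561.3 -286.1  196.1] yaw 169.92 q6 -107.99
```

```bash
python3 -m jog '{"jaw":[10,10,10,10,10,10],"slide":[[0,0,0.3],[0,0,0.3],[0,0,0.2],[0,0,0.2],[0,0,0.1],[0,0,0]],"spin":[0,0,0,0,0,0]}' >/dev/null; python3 t.py
python3 -m jog '{"jaw":[10,10,10,10,10,10],"slide":[[0,0,0.12],[0,0,0.12],[0,0,0.12],[0,0,0.1],[0,0,0],[0,0,0]],"spin":[0,0,0,0,0,0]}' >/dev/null; python3 t.py
```

```text
tau [0.031 0.001 0.002] F [-0.1  0.  -5.3] z [ 560.4 -286.   161.3] yaw 169.9 q6 -107.99
tau [-0.006 -0.034 -0.014] F [ 1.  -1.4 -4.6] z [ 560.7 -286.1  148.2] yaw 169.91 q6 -107.99
```

```bash
python3 -m jog '{"jaw":[10,10,10,10,10],"slide":[[0,0,0.06],[0,0,0.05],[0,0,0.04],[0,0,0],[0,0,0]],"spin":[0,0,0,0,0]}' >/dev/null; python3 t.py
```

```text
tau [ 0.019 -0.058  0.024] F [-0.1  0.5 -5.1] z [ 560.6 -286.1  143.7] yaw 169.91 q6 -107.99
```

```bash
python3 -m jog '{"jaw":[10,10,10,10],"slide":[[0,0,0.03],[0,0,0.03],[0,0,0],[0,0,0]],"spin":[0,0,0,0]}' >/dev/null; python3 t.py
```

```text
tau [ 0.001 -0.031 -0.043] F [-0.5 -0.3 -5.6] z [ 560.6 -286.1  141.9] yaw 169.91 q6 -107.99
```

```bash
python3 -m jog '{"jaw":[10,10],"slide":[[0,0,0.02],[0,0,0]],"spin":[0,0]}' >/dev/null; python3 t.py
```

```text
tau [0.143 0.227 0.036] F [-0.7  0.4 -2.8] z [ 560.6 -286.1  141.8] yaw 169.91 q6 -107.99
```

On the hole floor. Letting go and lifting clear.

```bash
python3 -m jog '{"jaw":[18,22,30,45,60,91,91,91,91,91],"slide":[[0,0,0],[0,0,0],[0,0,0],[0,0,0],[0,0,0],[0,0,0],[0,0,0],[0,0,0],[0,0,0],[0,0,0]],"spin":[0,0,0,0,0,0,0,0,0,0]}'
python3 -m jog '{"jaw":[91,91,91,91,91,91,91,91],"slide":[[0,0,-0.3],[0,0,-0.6],[0,0,-0.8],[0,0,-0.8],[0,0,-0.8],[0,0,-0.8],[0,0,-0.5],[0,0,0]],"spin":[0,0,0,0,0,0,0,0]}'
python3 - <<'E'
from h import *
m=env.camera_model("wrist");f=env.grab_frame("wrist");cv2.imwrite("pics/w7.png",f[:,:,::-1])
cv2.imwrite("pics/w7c.png",cv2.resize(f[100:260,220:420,::-1],(750,600),interpolation=cv2.INTER_CUBIC))
E
```

```text
time_s: 30.05
ee_pos: [560.7, -286.1, 141.3]
ee_rot: [180.0, 0.0, 169.9]
force: [-0.6, -0.3, 0.5]
gripper_width: 83.1
gripper_force: 0.0
time_s: 30.85
ee_pos: [561.7, -286.6, 282.7]
ee_rot: [-179.9, 0.3, 169.9]
force: [0.2, 0.1, -0.5]
gripper_width: 90.9
gripper_force: 0.0
```

View pics/w7c.png

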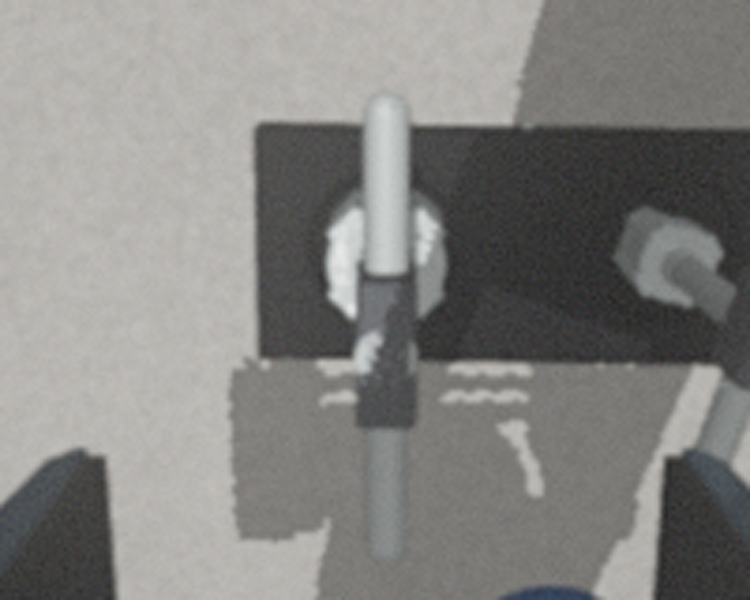

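The big tee stands upright in its hole, with its block at (386,350), and the small tee is unmoved. I'll check the nut before handing in.

```bash
python3 -m jog '{"jaw":[91,91,91,91,91,91,91,91,91,91],"slide":[[0.13,0.96,0],[0.13,0.96,0],[0.13,0.96,0],[0.13,0.96,0],[0.13,0.96,0],[0.13,0.96,0],[0.13,0.96,0],[0.13,0.96,0],[0.13,0.96,0],[0.13,0.96,0]],"spin":[0,0,0,0,0,0,0,0,0,0]}'>/dev/null
python3 -m jog '{"jaw":[91,91,91,91,91,91,91,91,91,91],"slide":[[0.13,0.96,0],[0.13,0.96,0],[0.13,0.96,0],[0.13,0.96,0],[0.13,0.96,0],[0.13,0.96,0],[0,0,0.8],[0,0,0.8],[0,0,0.8],[0,0,0]],"spin":[0,0,0,0,0,0,0,0,0,0]}'
python3 - <<'E'
from h import *
m=env.camera_model("wrist");f=env.grab_frame("wrist");T=np.array(m["camera_from_world"])
p=T@[563,179,34,1];x,y=int(m["cx"]-m["fx"]*p[0]/p[2])-50,int(m["cy"]+m["fy"]*p[1]/p[2])-50;print(x,y)
cv2.imwrite("pics/w8c.png",cv2.resize(np.clip(f[y:y+100,x:x+100,::-1]*1.3,0,255).astype(np.uint8),(600,600),interpolation=cv2.INTER_CUBIC))
import pickle;pickle.dump(m,open("w8.pkl","wb"))
E
```

```text
time_s: 32.9
ee_pos: [577.1, 177.9, 202.6]
ee_rot: [-179.8, -0.5, 169.9]
force: [-0.6, -0.1, 1.0]
gripper_width: 91.0
gripper_force: 0.0
272 121
```

View pics/w8c.png

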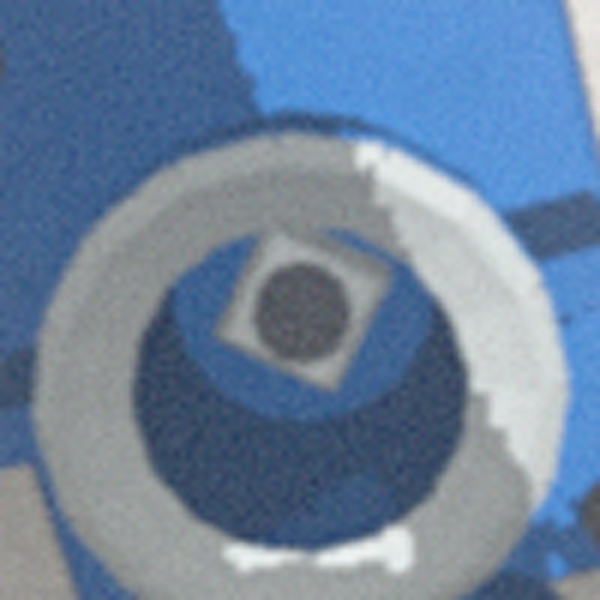

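The nut's lower edge now runs from (218,330) to (335,390), so it has turned about 43° clockwise up to the stop. Handing in.

```bash
python3 -c "
from workcell import env
print(env.job_done())"
```

```text
the job is handed in; nothing more can be done
None
```

The nut is tight at its stop and the larger wrench stands released in its hole; the job is handed in (no verdict came back), but at the stop the wrist torque read about 1.1 N m, over your 0.6 N m forcing mark, before I backed off.

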